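Dock and lock the record-brush heads

TASK

Put the two washed record-brush heads away to dry: set each one, bristles down, fully home in the dock whose pocket matches its length, and swing that dock's red lever fully shut over it, so that both heads end up locked in. Leave the jar, the spindle weight and the drying peg where they stand.

Things in the scene. Friction and masses are not known exactly. Their poses are not given: they have to be found in the camera images.
- long_head: the long brush head: a blue lacquered wooden block 120 mm long (its x), 46 mm wide (y), 46 mm high in all, black bristle bed underneath; along the top runs a grip rib 26 mm wide, 100 mm long, from 20 mm to 46 mm above the underside. Same colour and shape as the short head, only the length differs. Origin: centre of the underside; z up. Either way round is the same.
- long_dock: the long drying dock, for the long head: a fixed aluminium block 24 mm high, 72 mm wide (y), from x = -74 to +100 mm, with one pocket in its top. Origin: on the table under the pocket's centre; x along the pocket, towards the lever's pivot; z up.
- long_pocket (a point): centre of the floor of the long dock's pocket, 8 mm above the table; axes as the dock. The pocket is 126 x 52 mm (3 mm of play all round the head) and 16 mm deep, with a chamfered mouth; a seated head stands 30 mm proud of the dock, its top 54 mm above the table
- long_pivot (a point): the upright axis of the long dock's locking lever, 82 mm along +x from the pocket's centre, at the underside of the lever's arm, 57 mm above the table (post below it 26 mm across)
- long_knob (a point): middle of the upright round black knob of the long dock's red lever, 18 mm across, 24 mm high (65 to 89 mm above the table), 70 mm from the pivot; the lever's arm under it is flat, 18 to 22 mm wide, 57 to 65 mm above the table
- long_lever (a joint): angle of that lever about its upright pivot, rad: 0 = shut against its stop, arm along the dock from the pivot towards the pocket, lying 3 mm above a seated head's rib; grows to 1.7 as it swings open, clockwise seen from above, towards the dock's +y side; it stays where it is left, and a head that is not fully down blocks it
- short_head: the short brush head: a blue lacquered wooden block 88 mm long (its x), 46 mm wide (y), 46 mm high in all, black bristle bed underneath; along the top runs a grip rib 26 mm wide, 68 mm long, from 20 mm to 46 mm above the underside. Same colour and shape as the long head, only the length differs. Origin: centre of the underside; z up. Either way round is the same.
- short_dock: the short drying dock, for the short head: a fixed aluminium block 24 mm high, 72 mm wide (y), from x = -58 to +84 mm, with one pocket in its top. Origin: on the table under the pocket's centre; x along the pocket, towards the lever's pivot; z up.
- short_pocket (a point): centre of the floor of the short dock's pocket, 8 mm above the table; axes as the dock. The pocket is 94 x 52 mm (3 mm of play all round the head) and 16 mm deep, with a chamfered mouth; a seated head stands 30 mm proud of the dock, its top 54 mm above the table
- short_pivot (a point): the upright axis of the short dock's locking lever, 66 mm along +x from the pocket's centre, at the underside of the lever's arm, 57 mm above the table (post below it 26 mm across)
- short_knob (a point): middle of the upright round black knob of the short dock's red lever, 18 mm across, 24 mm high (65 to 89 mm above the table), 70 mm from the pivot; the lever's arm under it is flat, 18 to 22 mm wide, 57 to 65 mm above the table
- short_lever (a joint): angle of that lever about its upright pivot, rad: 0 = shut against its stop, arm along the dock from the pivot towards the pocket, lying 3 mm above a seated head's rib; grows to 1.7 as it swings open, clockwise seen from above, towards the dock's +y side; it stays where it is left, and a head that is not fully down blocks it
- jar: milky glass jar with aluminium cap, 68 mm across, 85 mm high; bystander; origin under its centre
- weight: steel spindle weight, 72 mm across at the foot, 45 mm high; bystander; origin under its centre
- peg: wooden drying peg: upright 20 mm post on a 70 mm round foot, 105 mm high; bystander; origin under its centre
Things that resemble listed ones, but are neither listed nor needed, are in the scene too. What is shaped like the long_dock but blue or green is not meant.

How it is judged:
On the way, in this order (a step that is already met when the one before it is completed fails the run):
1. one of the heads is down in its own pocket (((z of long_head in the frame of long_pocket between -0.003 and 0.003 m and horizontal distance between long_head and long_pocket below 0.007 m and angle between long_head's own z axis and vertical below 0.06 rad and angle between the x axis of long_head and the x axis of long_dock, either way round below 0.1 rad) or (z of short_head in the frame of short_pocket between -0.003 and 0.003 m and horizontal distance between short_head and short_pocket below 0.007 m and angle between short_head's own z axis and vertical below 0.06 rad and angle between the x axis of short_head and the x axis of short_dock, either way round below 0.1 rad))), for 0.2 s.
2. both heads are down in their own pockets (z of long_head in the frame of long_pocket between -0.003 and 0.003 m and horizontal distance between long_head and long_pocket below 0.007 m and angle between each of long_head, short_head's own z axis and vertical below 0.06 rad and angle between the x axis of long_head and the x axis of long_dock, either way round below 0.1 rad and z of short_head in the frame of short_pocket between -0.003 and 0.003 m and horizontal distance between short_head and short_pocket below 0.007 m and angle between the x axis of short_head and the x axis of short_dock, either way round below 0.1 rad), for 0.2 s.
At the end, for the whole second after the job is handed in: Each head rests on the floor of the pocket of its own length (within 3 mm in height, 7 mm sideways, bristles down, level within 0.06 rad, along the pocket within 0.1 rad, either way round), both levers stand within 0.12 rad of their shut stops over the heads, and all is at rest (all of step 2 and value of joint each of long_lever, short_lever below 0.12 rad and linear speed of each of long_head, short_head below 0.02 m/s and velocity of joint long_lever between -0.05 and 0.05 rad/s and velocity of joint short_lever between -0.05 and 0.05 rad/s); the robot touches nothing.
It fails at once if the jar is shifted by more than 15 mm or tipped (distance of jar from where it was at the start of the episode above 0.015 m or angle between jar's own z axis and vertical above 0.3 rad).
It fails at once if the spindle weight is shifted by more than 15 mm or tipped (distance of weight from where it was at the start of the episode above 0.015 m or angle between weight's own z axis and vertical above 0.3 rad).
It fails at once if the drying peg is shifted by more than 15 mm or tipped (distance of peg from where it was at the start of the episode above 0.015 m or angle between peg's own z axis and vertical above 0.3 rad).
It also fails if it takes over 72 s, if anything falls off the work surface, if the arm or the gripper's body presses on something with over 40 N, if the wrist force passes 120 N, or if a joint passes its speed limit or range.

ROBOT

A 7-joint arm with a two-finger parallel gripper is mounted at the origin on the work surface. World frame = base frame: x ahead of the robot, y to its left, z up, the work surface at z = 0. Lengths are in m, angles in rad, forces in N, time in s.
With the tool pointing down it reaches from about 0.425 to 0.875 m from the base axis. Payload 4.7 kg.
Tool frame: the origin (TCP) lies at the very end of the fingers, on their centre line; the grasp point (between the pads) lies 19 mm behind it; z points along the fingers, y is the direction in which the jaws open and shut (so a half turn about z gives the same grasp; the last joint's range is limited). The gripper opens to 87 mm and grips with 3 to 60 N. Pads are 19 mm wide; open, the fingers measure 117 mm over their backs; the gripper's body (75 mm by 190 mm) begins 51 mm behind the grasp point.
Start: joints at [-1.266, 0.321, -0.07, 1.45, 0.023, 1.371, -0.057], TCP at [0.186, 0.623, 0.223] pointing down, gripper open.
Joint ranges: [-2.86, 2.86], [-0.3, 2.09], [-1.38, 1.24], [0.06, 2.45], [-1.56, 4.7], [0.09, 2.05], [-2.69, 2.69]. Speed limits (rad/s): [2.57, 2.57, 3.14, 3.14, 3.14, 3.14, 3.14].

INTERFACE

Orientations are given as a rotation vector (axis times angle).
In Python, from bench import ctrl gives the robot as it stands. The module is installed in compiled form; this text tells all that it offers.
- The arm moves only by the tool move_arm, never from a script. Its arguments are lists of equal length, an entry for each row: "dp": the shift along the tool's x, y, z in units of 30 mm (1.0 is 30 mm), a list of three; "turn": the turn about the tool's z in units of 5 degrees (1.0 is 5 degrees); "jaw": the opening, from -1 (shut) to 1 (fully open). A call has 1 to 5 rows; each row is the pose to reach, as a shift and turn from the pose commanded when the call began, along the tool's axes at that moment; what a row does not reach only later rows make up. A row lasts 1/10 s, in which the tool goes at most 50 mm and 8.59 degrees, less where a joint would pass 70% of its speed; a pose out of reach is approached as far as the arm can. A call with a gripper value outside its range is refused whole. The fingers move at their own pace and stop on an object; "grip_force" is the grip in N (left out, the last holds). Time passes only in rows, so rows that repeat a pose let the fingers close. It gives the time, the measured TCP pose, the force and the opening at its end, in the units of the state.
- ctrl.get_state(): the state, without advancing time (a new reading comes with each control period).
- ctrl.get_image(name): name is "side" or "top"; returns the picture (480x640x3 uint8, red, green, blue); there is no depth.
- ctrl.camera_info(name): a dict with "intrinsics" (3x3 intrinsics, pixels), "extrinsics" (4x4, takes a point from world to camera coordinates). Camera axes: x right, y up, looking along -z (the intrinsics and any distortion apply to the point x, -y, -z); pixel columns grow to the right and rows downward; lengths in m; the calibration is good to about 2 mm. A picture is of the moment at which its call begins. camera_info takes no time and is no camera call.
- ctrl.close_job(): hands the job in, once; it reports no verdict.
Trained networks look in the newest picture that a camera, given by its name, has taken for a name from the list of things; names that differ only in an ending like _2 or _b are one class to them, and where a whole thing is asked for, a point or a joint stands for the part that bears it (a point fixed in the world has none). Each returns a list of dicts, best first, with "confidence" (0 to 1); they miss things now and then, are a little off and sometimes report something else, mostly with a low value. They report only what shows in the picture. A call takes as long as a camera call. They do not tell look-alikes from the thing itself.
- ctrl.look_for(camera, target): "rect" ([centre column, centre row, width, height] in pixels, round what is visible of it).
- ctrl.masks_of(camera, target): "region" (480x640 bool, what is visible of it) and "rect" ([centre column, centre row, width, height] in pixels, round what is visible of it).
The state is a dict: "time": time; "joint_positions": joint angles; "qd": joint speeds; "joint_torque": joint torques, N m; "position": TCP position; "tool_rot": TCP orientation; "ft_force": force on the tool from outside, world axes, zero at the start; "torque": the same for the moment, N m; "grip_width": opening from 0.0 (shut) to 1.0 (fully open).
Only numpy, scipy, OpenCV 4.12 (cv2) and the standard library are available. Lean on these libraries where they do the work, as an engineer would, in place of code of your own. Each camera call takes 0.05 s, during which the arm holds its last target. There are 200 camera calls.

## Working session

There is one attempt and no reset: what is moved stays moved. The work goes in short steps, Python scripts to look and compute and a tool call to move; the robot and the scene stay as the last step left them, time stands still between calls to the robot, and variables do not carry over. Pictures are saved under pics/ and viewed, about 8 in all and at most 12, crops included, and the job is handed in when it is done.

Besides the shell and the picture viewer there is one more tool, called after ">>>" as name(argument=value, ...) on one line, values as JSON. move_arm: Moves the arm, as the interface text tells. Its arguments: {"type":"object","properties":{"dp":{"type":"array","items":{"type":"array","items":{"type":"number"}}},"turn":{"type":"array","items":{"type":"number"}},"jaw":{"type":"array","items":{"type":"number"}},"grip_force":{"type":"number"}},"required":["dp","turn","jaw"]}

```bash
mkdir -p pics
python3 - <<'E'
from bench import ctrl
import cv2,numpy as np
for c in("top","side"):
    im=ctrl.get_image(c); cv2.imwrite(f"pics/{c}0.png",im[:,:,::-1])
    i=ctrl.camera_info(c); print(c,np.round(i["intrinsics"],1).tolist(),np.round(i["extrinsics"],4).tolist(), [k for k in i])
    for n in("long_head","short_head","long_dock","short_dock","long_knob","short_knob","jar","weight","peg"):
        print(n,[(np.round(d["rect"]).astype(int).tolist(),round(d["confidence"],2)) for d in ctrl.look_for(c,n)])
s=ctrl.get_state();print({k:np.round(v,3).tolist() for k,v in s.items()})
E
```

```text
top [[488.9, 0.0, 330.2], [0.0, 488.9, 239.7], [0.0, 0.0, 1.0]] [[-0.0089, -0.9997, 0.0243, -0.0093], [0.9978, -0.0072, 0.0664, -0.5144], [-0.0662, 0.0248, 0.9975, -0.9726], [0.0, 0.0, 0.0, 1.0]] ['intrinsics', 'extrinsics']
long_head [([374, 250, 32, 63], 0.71)]
short_head [([176, 264, 26, 45], 0.71)]
long_dock [([234, 347, 58, 93], 0.72), ([462, 252, 59, 88], 0.66)]
short_dock [([264, 243, 60, 74], 0.6)]
long_knob [([455, 348, 19, 50], 0.93), ([455, 221, 46, 27], 0.78), ([224, 335, 22, 49], 0.74)]
short_knob [([265, 242, 61, 72], 0.71), ([258, 221, 47, 20], 0.57)]
jar [([441, 140, 42, 40], 0.74)]
weight [([310, 128, 38, 38], 0.97), ([222, 148, 35, 34], 0.68), ([458, 252, 56, 89], 0.34)]
peg [([222, 149, 34, 38], 0.88)]
side [[441.1, 0.0, 321.3], [0.0, 441.1, 241.0], [0.0, 0.0, 1.0]] [[0.9862, -0.1655, 0.0071, -0.5052], [0.122, 0.7547, 0.6447, -0.1232], [-0.1121, -0.6349, 0.7644, -0.8273], [0.0, 0.0, 0.0, 1.0]] ['intrinsics', 'extrinsics']
long_head [([321, 312, 67, 31], 0.78)]
short_head [([280, 171, 34, 23], 0.59), ([330, 201, 20, 39], 0.48)]
long_dock [([338, 399, 122, 109], 0.9), ([213, 213, 85, 54], 0.89), ([188, 419, 122, 83], 0.68)]
short_dock [([310, 216, 70, 75], 0.75)]
long_knob [([225, 191, 44, 20], 0.87), ([207, 399, 66, 35], 0.76), ([375, 378, 41, 59], 0.61)]
short_knob [([331, 201, 26, 41], 0.97)]
jar [([465, 352, 50, 58], 0.94), ([372, 375, 43, 65], 0.15)]
weight [([431, 244, 36, 33], 0.59), ([376, 375, 38, 63], 0.55)]
peg [([384, 176, 30, 48], 0.57)]
{'time': 1.0, 'joint_positions': [-1.266, 0.321, -0.07, 1.451, 0.023, 1.371, -0.057], 'qd': [0.001, -0.0, -0.002, -0.0, -0.001, -0.0, 0.0], 'joint_torque': [0.0, -49.112, -0.403, -31.277, -0.064, 0.034, 0.0], 'position': [0.186, 0.623, 0.223], 'tool_rot': [0.455, 3.108, 0.0], 'ft_force': [0.487, -0.096, -0.278], 'torque': [-0.04, 0.043, 0.004], 'grip_width': 0.999}
```

View pics/top0.png

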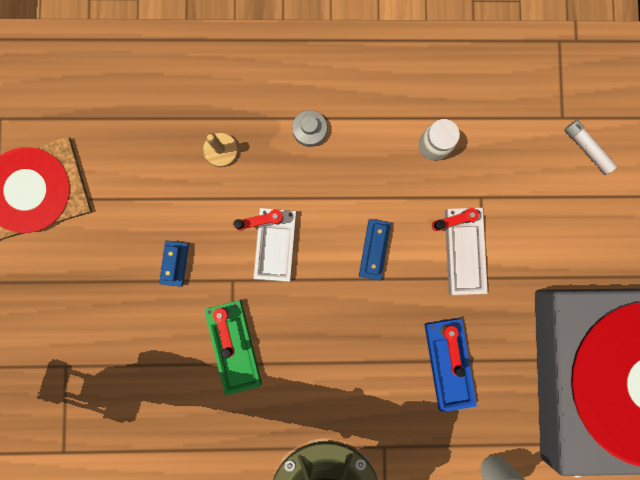

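View pics/side0.png

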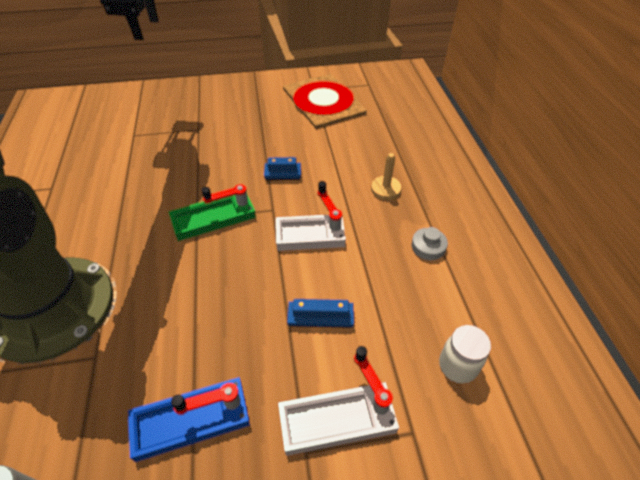

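Candidates in the top view:
- **Docks:** aluminium (275,244) is short and (466,251) is long. Green (232,346) and blue (451,365) are decoys.
- **Heads:** blue blocks at (375,250), which looks long, and (174,263), which looks short.
- **Also present:** both aluminium levers are open, with knobs at (239,224) and (439,225). The jar is at (440,140), the weight at (310,128) and the peg at (221,149).

Next I'll fit the models in both views and check the choice in an overlay crop.

```bash
cat > h.py <<'E'
from bench import ctrl
import cv2,numpy as np
from scipy.optimize import minimize
CI={c:ctrl.camera_info(c) for c in("top","side")}
def proj(c,P):
    E=np.array(CI[c]["extrinsics"]);K=np.array(CI[c]["intrinsics"])
    p=np.atleast_2d(P)@E[:3,:3].T+E[:3,3]; p=p*[1,-1,-1]; q=p@K.T; return q[:,:2]/q[:,2:]
def unproj(c,uv,z):
    E=np.array(CI[c]["extrinsics"]);K=np.array(CI[c]["intrinsics"]);R,t=E[:3,:3],E[:3,3]
    d=R.T@(np.linalg.inv(K)@[uv[0],uv[1],1]*np.array([1,-1,-1])); o=-R.T@t
    return o+d*(z-o[2])/d[2]
def box(x0,x1,w,z0,z1): return np.array([[x,y,z] for x in(x0,x1) for y in(-w/2,w/2) for z in(z0,z1)])
def pose(P,p,z=0):
    c,s=np.cos(p[2]),np.sin(p[2]); return np.c_[P[:,0]*c-P[:,1]*s+p[0],P[:,0]*s+P[:,1]*c+p[1],P[:,2]+z]
HEAD=lambda L:[box(-L/2,L/2,.046,0,.020),box(-L/2+.01,L/2-.01,.026,.02,.046)]
DOCK=lambda a,b:[box(a,b,.072,0,.024)]
S=4
def sil(c,boxes,p,z,roi):
    m=np.zeros((roi[3]*S,roi[2]*S),np.uint8)
    for b in boxes:
        q=(proj(c,pose(b,p,z))+.5-np.array(roi[:2]))*S
        cv2.fillConvexPoly(m,cv2.convexHull(np.round(q*16).astype(np.int32)),255,shift=4)
    return cv2.resize(m,(roi[2],roi[3]),interpolation=cv2.INTER_AREA)/255.
def colour(im,kind):
    h=cv2.cvtColor(im,cv2.COLOR_RGB2HSV).astype(int);H,Sa,V=h[...,0],h[...,1],h[...,2]
    if kind=="blue": return (H>95)&(H<130)&(Sa>90)
    if kind=="red": return ((H<6)|(H>174))&(Sa>190)
    return (Sa<60)&(V>70)
def fit(ims,kind,boxes,p0,z=0,cams=("top","side"),ign=None):
    D=[]
    for c in cams:
        q=np.vstack([proj(c,pose(b,p0,z)) for b in boxes]); lo=q.min(0).astype(int)-10; hi=q.max(0).astype(int)+10
        lo=np.maximum(lo,0);hi=np.minimum(hi,[639,479]);roi=(*lo,*(hi-lo))
        sl=np.s_[lo[1]:hi[1],lo[0]:hi[0]]
        m=colour(ims[c],kind).astype(float)[sl]; w=np.ones_like(m)
        if kind!="blue":
            r=colour(ims[c],"red")|(ims[c].max(2)<50); w=1-cv2.dilate(r.astype(np.uint8),np.ones((7,7)))[sl].astype(float)
            m=cv2.morphologyEx(m,cv2.MORPH_CLOSE,np.ones((9,9)))
        if ign is not None: w=w*(1-sil(c,ign,p0,z,roi))
        D.append((c,roi,m,w))
    f=lambda p:sum((w*np.abs(m-sil(c,boxes,p,z,roi))).sum() for c,roi,m,w in D)
    best=None
    for k in range(3):
        p=np.array(p0 if best is None else best.x)
        r=minimize(f,p,method="Nelder-Mead",options=dict(initial_simplex=p+np.array([[0,0,0],[.008,0,0],[0,.008,0],[0,0,.12]])*(1 if k!=1 else -.5),xatol=1e-5,fatol=.05))
        if best is None or r.fun<best.fun: best=r
    return best.x,best.fun
def draw(im,c,boxes,p,z=0,col=(255,255,0)):
    for b in boxes: cv2.polylines(im,[cv2.convexHull(np.round(proj(c,pose(b,p,z))*8).astype(np.int32))],True,col,1,cv2.LINE_AA,3)
E
cat > m.py <<'E'
from h import *
ims={c:cv2.imread(f"pics/{c}0.png")[:,:,::-1].copy() for c in("top","side")}
ov=ims["top"].copy();ovs=ims["side"].copy()
for n,k,b,px,z in(("long_head","blue",HEAD(.12),(375,250),.03),("short_head","blue",HEAD(.088),(174,263),.03),
  ("long_dock","w",DOCK(-.074,.1),(466,251),.02),("short_dock","w",DOCK(-.058,.084),(275,244),.02)):
    q=unproj("top",px,z)
    for cams in(("top","side"),("top",),("side",)):
        p0=[q[0]-(.013 if k=="w" else 0),q[1],-.1 if k=="blue" else 0]
        p,e=fit(ims,k,b,p0,cams=cams); print(n,cams,np.round(p,4),round(e,1))
        if len(cams)==2: draw(ov,"top",b,p);draw(ovs,"side",b,p)
for n,u in(("sk",(239,224)),("lk",(439,225))): print(n,unproj("top",u,.089))
for n,u in(("sk",(322,186)),("lk",(361,352))): print(n,unproj("side",u,.089))
a=cv2.resize(ov[200:310,150:500],None,fx=2.28,fy=2.28,interpolation=cv2.INTER_CUBIC)
s=cv2.resize(ovs[150:470,180:420],None,fx=1.05,fy=1.05)
out=np.zeros((a.shape[0]+s.shape[0],a.shape[1],3),np.uint8);out[:a.shape[0]]=a;out[a.shape[0]:,:s.shape[1]]=s
cv2.imwrite("pics/fit0.png",out[:,:,::-1]);print(out.shape)
E
python3 m.py
```

```text
long_head ('top', 'side') [ 0.4938 -0.1026 -0.1645] 611.5
long_head ('top',) [ 0.4945 -0.1032 -0.1916] 175.2
long_head ('side',) [ 0.4933 -0.0983 -0.1808] 421.3
short_head ('top', 'side') [ 0.4695  0.3036 -0.0953] 422.5
short_head ('top',) [ 0.4696  0.3013 -0.122 ] 195.0
short_head ('side',) [ 0.4688  0.3086 -0.0829] 216.9
long_dock ('top', 'side') [ 0.4755 -0.2902  0.0286] 216.2
long_dock ('top',) [ 0.4769 -0.2903  0.0273] 79.1
long_dock ('side',) [ 0.4747 -0.2901  0.0307] 100.2
short_dock ('top', 'side') [ 0.4911  0.1004 -0.086 ] 164.8
short_dock ('top',) [ 0.4926  0.1    -0.0885] 56.0
short_dock ('side',) [ 0.49    0.1009 -0.0832] 72.6
sk [0.54014392 0.15895132 0.089     ]
lk [ 0.53580546 -0.21771453  0.089     ]
sk [0.53850955 0.15150111 0.089     ]
lk [ 0.53560028 -0.22494458  0.089     ]
(587, 798, 3)
```

View pics/fit0.png

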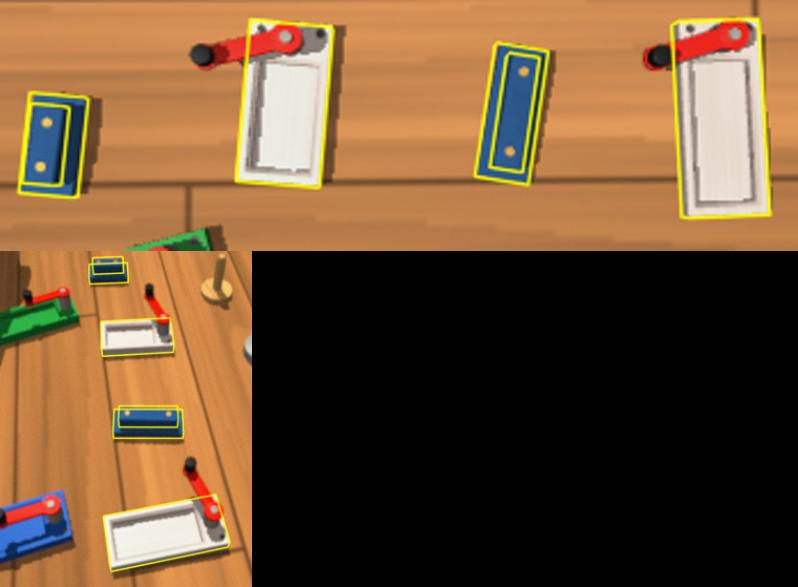

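The overlay settles the choice. The aluminium docks fit tightly, and the heads at (375,250) and (174,263) match the long and short lengths. The head residuals are high, so I'll change the head mask to include the dark bristles.

```bash
sed -i 's/    if kind=="blue".*/    if kind=="blue": return im[...,2].astype(int)>im[...,0].astype(int)*.9+2/' h.py; python3 m.py | grep head
python3 - <<'E'
from h import *
for c,r in(("top",(340,205,70,90)),("side",(275,285,95,60))):
    im=cv2.imread(f"pics/{c}0.png")[:,:,::-1]; x,y,w,h=r
    m=colour(im,"blue")[y:y+h,x:x+w]; 
    cv2.imwrite(f"pics/m_{c}.png",np.hstack([cv2.resize(im[y:y+h,x:x+w,::-1].copy(),(4*w,4*h)),cv2.resize(np.dstack([m*255]*3).astype(np.uint8),(4*w,4*h))]))
a=cv2.imread("pics/m_top.png");b=cv2.imread("pics/m_side.png")
o=np.zeros((600,760,3),np.uint8);o[:360,:560]=a;o[360:600,:760]=b;cv2.imwrite("pics/mask.png",o)
E
```

```text
long_head ('top', 'side') [ 0.4932 -0.1027 -0.1825] 438.8
long_head ('top',) [ 0.4946 -0.1032 -0.1839] 108.9
long_head ('side',) [ 0.4934 -0.0993 -0.1976] 298.1
short_head ('top', 'side') [ 0.4695  0.3038 -0.118 ] 336.8
short_head ('top',) [ 0.4697  0.3016 -0.1378] 154.2
short_head ('side',) [ 0.4678  0.3083 -0.1101] 158.5
```

View pics/mask.png

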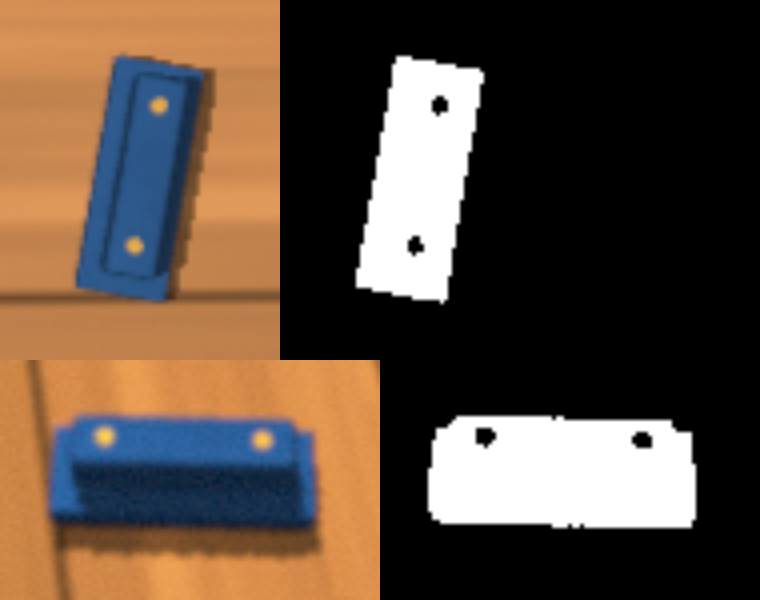

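The mask is clean: blue body only, two small brass holes, and the black bristles don't show. I'll treat the lowest visible height as unknown in the fit.

```bash
sed -i 's/^        if kind!="blue":/        m=cv2.morphologyEx(m,cv2.MORPH_CLOSE,np.ones((7,7)))\n&/' h.py
python3 - <<'E'
from h import *
ims={c:cv2.imread(f"pics/{c}0.png")[:,:,::-1].copy() for c in("top","side")}
for n,L,p0 in(("long",.12,[.4945,-.103,-.18]),("short",.088,[.4695,.302,-.12])):
    for z0 in(0,.004,.008,.012):
        b=HEAD(L);b[0]=box(-L/2,L/2,.046,z0,.020)
        print(n,z0,*[(np.round(p,4),round(e)) for p,e in (fit(ims,"blue",b,p0,cams=c) for c in(("top","side"),("top",),("side",)))])
E
```

```text
long 0 (array([ 0.4932, -0.103 , -0.1849]), 370) (array([ 0.4945, -0.1034, -0.187 ]), 81) (array([ 0.4931, -0.0994, -0.1805]), 261)
long 0.004 (array([ 0.4931, -0.1026, -0.1907]), 289) (array([ 0.4944, -0.103 , -0.1802]), 72) (array([ 0.4927, -0.1013, -0.1767]), 193)
long 0.008 (array([ 0.4931, -0.1031, -0.1915]), 219) (array([ 0.4943, -0.103 , -0.1881]), 64) (array([ 0.4925, -0.1037, -0.1904]), 127)
long 0.012 (array([ 0.4929, -0.1042, -0.1925]), 239) (array([ 0.4945, -0.1028, -0.1869]), 56) (array([ 0.4921, -0.1053, -0.1912]), 64)
short 0 (array([ 0.4693,  0.3033, -0.1094]), 285) (array([ 0.4699,  0.3021, -0.1314]), 123) (array([ 0.468 ,  0.3088, -0.1017]), 138)
short 0.004 (array([ 0.4693,  0.3028, -0.1204]), 217) (array([ 0.4698,  0.3024, -0.1379]), 100) (array([ 0.467 ,  0.3033, -0.1024]), 98)
short 0.008 (array([ 0.469 ,  0.3013, -0.1298]), 161) (array([ 0.4698,  0.302 , -0.1271]), 77) (array([ 0.4671,  0.3005, -0.1036]), 58)
short 0.012 (array([ 0.469 ,  0.3011, -0.1257]), 167) (array([ 0.4697,  0.3015, -0.1328]), 54) (array([ 0.4664,  0.2974, -0.1175]), 44)
```

```bash
cat > go.py <<'E'
# usage: go.py x y z yaw_deg [px py pz phi]  -> units of the move from state (or given pose)
import sys,numpy as np
from scipy.spatial.transform import Rotation as Ro
from bench import ctrl
a=list(map(float,sys.argv[1:])); s=ctrl.get_state()
R=Ro.from_rotvec(s["tool_rot"]).as_matrix(); p=np.array(s["position"])
phi=np.degrees(np.arctan2(R[1,0],R[0,0]))
d=R.T@(np.array(a[:3])-p)/.03; w=(phi-(a[3]+180)+180)%360-180
print("t",round(s["time"],2),"pos",np.round(p,4),"yaw",round(phi-180,2),"F",np.round(s["ft_force"],1),"g",round(s["grip_width"],3))
print("dp",np.round(d,2),"turn",round(w/5,2))
E
python3 go.py .469 .3012 .15 -7.3
```

```text
t 1.0 pos [0.1864 0.6227 0.2226] yaw -16.66 F [ 0.5 -0.1 -0.3] g 0.999
dp [-12.1   -7.57   2.42] turn -1.87
```

>>> move_arm(dp=[[-1.2,-0.76,0.24],[-2.4,-1.52,0.48],[-3.6,-2.28,0.72],[-4.8,-3.04,0.96],[-6.0,-3.8,1.2]], turn=[0,0,0,0,0], jaw=[1,1,1,1,1], grip_force=40)

```text
time: 1.5
position: [0.3272, 0.4606, 0.1866]
tool_rot: [0.455, 3.108, 0.001]
ft_force: [2.4, 1.2, -0.4]
grip_width: 1.002
```

>>> move_arm(dp=[[-1.5,-1,0.3],[-3,-2,0.6],[-4.5,-3,0.9],[-6.1,-3.77,1.2],[-6.1,-3.77,1.2]], turn=[-0.5,-1,-1.5,-1.87,-1.87], jaw=[1,1,1,1,1])

```text
time: 2.0
position: [0.4728, 0.2952, 0.1501]
tool_rot: [0.211, 3.133, -0.004]
ft_force: [0.7, 0.7, 0.1]
grip_width: 1.0
```

```bash
python3 go.py .469 .3012 .022 -7.3
```

```text
t 2.0 pos [0.4728 0.2952 0.1501] yaw -7.7 F [0.7 0.7 0.1] g 1.0
dp [0.16 0.19 4.27] turn -0.08
```

>>> move_arm(dp=[[0,0,0],[0,0,0],[0,0,0]], turn=[0,0,0], jaw=[1,1,1])

```text
time: 2.3
position: [0.4679, 0.3029, 0.1508]
tool_rot: [-0.196, -3.135, -0.002]
ft_force: [0.0, -0.0, -0.1]
grip_width: 1.003
```

```bash
python3 go.py .469 .3012 .022 -7.3
```

```text
t 2.3 pos [0.4679 0.3029 0.1508] yaw -7.15 F [ 0.  -0.  -0.1] g 1.003
dp [-0.05 -0.06  4.29] turn 0.03
```

>>> move_arm(dp=[[0,0,1.2],[0,0,2.4],[0,0,3.4],[0,0,4.0],[0,0,4.28]], turn=[0,0,0,0,0], jaw=[1,1,1,1,1])

```text
time: 2.8
position: [0.4667, 0.3021, 0.0203]
tool_rot: [-0.195, -3.133, 0.002]
ft_force: [-0.2, 0.2, 0.6]
grip_width: 0.996
```

>>> move_arm(dp=[[0,0,0],[0,0,0],[0,0,0],[0,0,0]], turn=[0,0,0,0], jaw=[1,1,1,1])

```text
time: 3.2
position: [0.4698, 0.3017, 0.0234]
tool_rot: [0.2, 3.134, 0.002]
ft_force: [-0.2, -0.9, 0.1]
grip_width: 1.001
```

```bash
python3 go.py .469 .3012 .022 -7.3
```

```text
t 3.2 pos [0.4698 0.3017 0.0234] yaw -7.3 F [-0.2 -0.9  0.1] g 1.001
dp [ 0.02 -0.02  0.05] turn -0.0
```

>>> move_arm(dp=[[0,0,0],[0,0,0],[0,0,0],[0,0,0],[0,0,0]], turn=[0,0,0,0,0], jaw=[-1,-1,-1,-1,-1], grip_force=40)

```text
time: 3.7
position: [0.4691, 0.3011, 0.0222]
tool_rot: [0.2, 3.135, 0.0]
ft_force: [-0.5, 0.1, 0.2]
grip_width: 0.628
```

>>> move_arm(dp=[[0,0,0],[0,0,0],[0,0,0],[0,0,0],[0,0,0]], turn=[0,0,0,0,0], jaw=[-1,-1,-1,-1,-1])

```text
time: 4.2
position: [0.469, 0.301, 0.0222]
tool_rot: [-0.2, -3.135, 0.0]
ft_force: [0.5, -0.0, 0.3]
grip_width: 0.297
```

```bash
python3 go.py .4911 .1004 .14 -4.93
python3 - <<'E'
from h import *
ims={c:ctrl.get_image(c) for c in("top","side")}
cv2.imwrite("pics/grasp1.png",ims["top"][160:340,100:380,::-1]);cv2.imwrite("pics/grasp1s.png",ims["side"][:,:,::-1])
E
```

```text
t 4.2 pos [0.469  0.301  0.0222] yaw -7.31 F [ 0.5 -0.   0.3] g 0.297
dp [-1.58 -6.54 -3.93] turn -0.48
```

>>> move_arm(dp=[[0,0,-0.5],[0,0,-1.2],[0,0,-2.2],[0,0,-3.2],[0,0,-4.0]], turn=[0,0,0,0,0], jaw=[-1,-1,-1,-1,-1])

```text
time: 4.8
position: [0.4695, 0.3013, 0.145]
tool_rot: [0.2, 3.134, 0.002]
ft_force: [0.7, 0.5, -2.1]
grip_width: 0.295
```

>>> move_arm(dp=[[-0.4,-1.6,0],[-0.8,-3.2,0],[-1.2,-4.8,0],[-1.5,-6.0,0],[-1.58,-6.54,0]], turn=[0,0,0,-0.3,-0.48], jaw=[-1,-1,-1,-1,-1])

```text
time: 5.3
position: [0.4916, 0.0955, 0.1433]
tool_rot: [0.143, 3.137, -0.001]
ft_force: [-0.2, -1.0, -1.9]
grip_width: 0.299
```

>>> move_arm(dp=[[0,0,0],[0,0,0],[0,0,0],[0,0,0],[0,0,0]], turn=[0,0,0,0,0], jaw=[-1,-1,-1,-1,-1])

```text
time: 5.8
position: [0.4909, 0.1016, 0.1421]
tool_rot: [-0.132, -3.139, 0.0]
ft_force: [0.1, -0.4, -1.5]
grip_width: 0.298
```

```bash
python3 go.py .4911 .1004 .10 -4.93
python3 - <<'E'
from h import *
ims={c:ctrl.get_image(c) for c in("top","side")}
o=np.hstack([cv2.resize(ims["top"][160:340,180:400],None,fx=1.8,fy=1.8),cv2.resize(ims["side"][100:280,220:440],None,fx=1.8,fy=1.8)])
cv2.imwrite("pics/carry1.png",o[:,:,::-1])
E
```

```text
t 5.8 pos [0.4909 0.1016 0.1421] yaw -4.8 F [ 0.1 -0.4 -1.5] g 0.298
dp [-0.01 -0.04  1.4 ] turn 0.03
```

View pics/carry1.png

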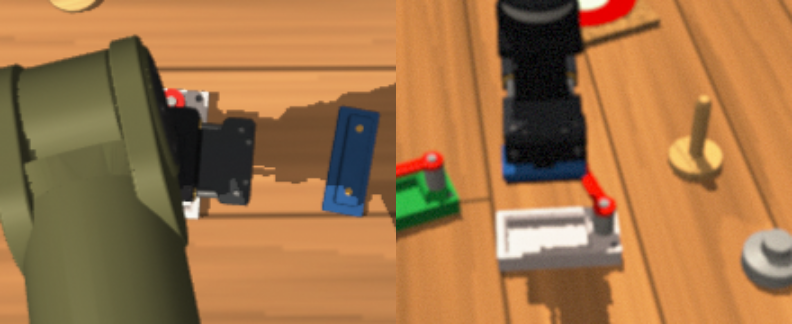

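>>> move_arm(dp=[[0.05,0,0.8],[0.05,0,1.6],[0.05,0,2.2],[0.05,0,2.6],[0.05,0,2.73]], turn=[0,0,0,0,0], jaw=[-1,-1,-1,-1,-1])

```text
time: 6.4
position: [0.4888, 0.1005, 0.059]
tool_rot: [-0.134, -3.137, 0.001]
ft_force: [-0.5, 0.2, -1.0]
grip_width: 0.296
```

>>> move_arm(dp=[[0,0,0],[0,0,0],[0,0,0],[0,0,0],[0,0,0]], turn=[0,0,0,0,0], jaw=[-1,-1,-1,-1,-1])

```text
time: 6.9
position: [0.4899, 0.1007, 0.0608]
tool_rot: [0.134, 3.138, 0.001]
ft_force: [-0.1, -0.2, -1.3]
grip_width: 0.295
```

```bash
python3 go.py .4896 .1004 .03 -4.93
```

```text
t 6.9 pos [0.4899 0.1007 0.0608] yaw -4.91 F [-0.1 -0.2 -1.3] g 0.295
dp [ 0.01 -0.01  1.03] turn 0.0
```

>>> move_arm(dp=[[0,-0.01,0.2],[0,-0.01,0.4],[0,-0.01,0.55],[0,-0.01,0.7],[0,-0.01,0.8]], turn=[0,0,0,0,0], jaw=[-1,-1,-1,-1,-1])

```text
time: 7.4
position: [0.4892, 0.1002, 0.0356]
tool_rot: [-0.135, -3.138, 0.001]
ft_force: [0.9, 0.4, -1.7]
grip_width: 0.296
```

>>> move_arm(dp=[[0,0,0.08],[0,0,0.16],[0,0,0.22],[0,0,0.22],[0,0,0.22]], turn=[0,0,0,0,0], jaw=[-1,-1,-1,-1,-1])

```text
time: 7.9
position: [0.4897, 0.1003, 0.0301]
tool_rot: [0.135, 3.139, 0.0]
ft_force: [-1.9, -0.9, 3.9]
grip_width: 0.299
```

```bash
python3 go.py .4896 .1004 .03 -4.93
```

```text
t 7.9 pos [0.4897 0.1003 0.0301] yaw -4.91 F [-1.9 -0.9  3.9] g 0.299
dp [0. 0. 0.] turn 0.0
```

>>> move_arm(dp=[[0,0,0],[0,0,0],[0,0,0],[0,0,0],[0,0,0]], turn=[0,0,0,0,0], jaw=[0.5,0.5,0.5,0.5,0.5])

```text
time: 8.4
position: [0.4896, 0.1003, 0.0296]
tool_rot: [0.135, 3.139, -0.0]
ft_force: [-0.4, 0.2, 0.2]
grip_width: 0.662
```

>>> move_arm(dp=[[0,0,-0.3],[0,0,-1],[0,0,-2],[0,0,-3],[0,0,-4]], turn=[0,0,0,0,0], jaw=[0.5,0.5,0.5,0.5,0.5])

```text
time: 8.9
position: [0.4896, 0.1002, 0.1515]
tool_rot: [0.135, 3.138, 0.0]
ft_force: [0.2, 0.1, -0.4]
grip_width: 0.757
```

```bash
python3 go.py .5387 .161 .15 -39; python3 go.py .5387 .161 .07 -39
```

```text
t 8.9 pos [0.4896 0.1002 0.1515] yaw -4.93 F [ 0.2  0.1 -0.4] g 0.757
dp [-1.46  2.16  0.05] turn 6.81
t 8.9 pos [0.4896 0.1002 0.1515] yaw -4.93 F [ 0.2  0.1 -0.4] g 0.757
dp [-1.46  2.16  2.72] turn 6.81
```

>>> move_arm(dp=[[-0.4,0.6,0],[-0.8,1.2,0],[-1.2,1.7,0],[-1.46,2.16,0],[-1.46,2.16,0]], turn=[1.5,3,4.5,6,6.81], jaw=[0.5,0.5,0.5,0.5,0.5])

```text
time: 9.4
position: [0.5396, 0.1635, 0.1502]
tool_rot: [1.05, 2.96, 0.002]
ft_force: [-0.4, 0.3, -0.2]
grip_width: 0.753
```

>>> move_arm(dp=[[0,0,0.6],[0,0,1.2],[0,0,1.2],[0,0,1.2],[0,0,1.2]], turn=[0,0,0,0,0], jaw=[0.5,0.5,0.5,0.5,0.5])

```text
time: 9.9
position: [0.5395, 0.1613, 0.115]
tool_rot: [1.047, 2.96, 0.002]
ft_force: [-0.0, -0.3, 1.1]
grip_width: 0.751
```

```bash
python3 go.py .5387 .161 .069 -39
python3 - <<'E'
from h import *
im=ctrl.get_image("side");cv2.imwrite("pics/lev1.png",cv2.resize(im[100:280,220:440],None,fx=3,fy=3,interpolation=cv2.INTER_CUBIC)[:,:,::-1])
E
```

```text
t 9.9 pos [0.5395 0.1613 0.115 ] yaw -38.97 F [-0.  -0.3  1.1] g 0.751
dp [ 0.02 -0.03  1.53] turn 0.01
```

View pics/lev1.png

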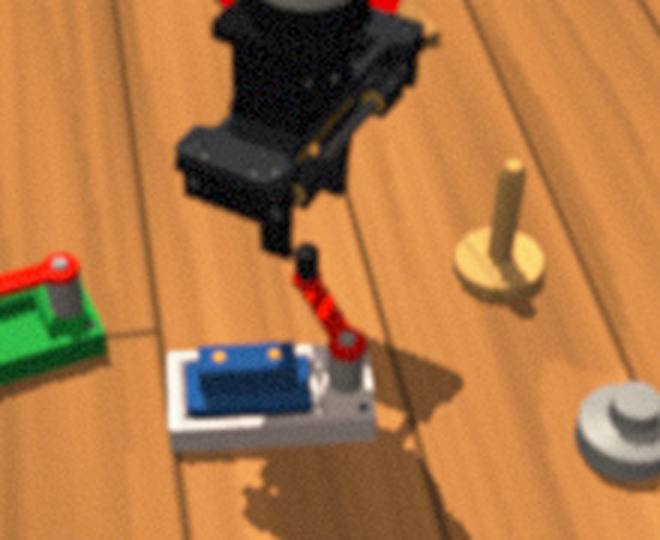

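The short head sits flat in its pocket (crop 250,380), and the knob (305,262) is under the open jaws. I'll descend and grip it.

>>> move_arm(dp=[[0,0,0.5],[0,0,1.0],[0,0,1.3],[0,0,1.53],[0,0,1.53]], turn=[0,0,0,0,0], jaw=[0.5,0.5,0.5,0.5,0.5])

```text
time: 10.45
position: [0.5377, 0.1607, 0.0661]
tool_rot: [-1.047, -2.96, 0.003]
ft_force: [-0.0, 0.6, 0.1]
grip_width: 0.748
```

>>> move_arm(dp=[[0,0,0],[0,0,0],[0,0,0],[0,0,0],[0,0,0]], turn=[0,0,0,0,0], jaw=[-1,-1,-1,-1,-1], grip_force=8)

```text
time: 10.95
position: [0.5389, 0.1612, 0.0681]
tool_rot: [1.048, 2.961, 0.001]
ft_force: [-0.6, 0.3, -0.3]
grip_width: 0.382
```

>>> move_arm(dp=[[0,0,0],[0,0,0],[0,0,0],[0,0,0],[0,0,0]], turn=[0,0,0,0,0], jaw=[-1,-1,-1,-1,-1])

```text
time: 11.45
position: [0.5388, 0.1619, 0.0679]
tool_rot: [1.047, 2.962, 0.002]
ft_force: [0.4, 2.4, 0.6]
grip_width: 0.2
```

```bash
cat > arc.py <<'E'
# arc.py dockx docky yawdeg pivot_off -> knob grasp angle and rows along the arc (tool frame now)
import sys,numpy as np
from scipy.spatial.transform import Rotation as Ro
from bench import ctrl
x,y,w,o=map(float,sys.argv[1:5]);w=np.radians(w);s=ctrl.get_state();p=np.array(s["position"])
R=Ro.from_rotvec(s["tool_rot"]).as_matrix();u=np.array([np.cos(w),np.sin(w)]);v=np.array([-u[1],u[0]])
pv=np.array([x,y])+o*u; d=p[:2]-pv; th0=np.arctan2(d@v,-d@u)
print("th0",th0,"r",np.hypot(*d),"F",np.round(s["ft_force"],1),"g",s["grip_width"],"z",p[2])
for th in np.r_[np.linspace(th0,0,10)[1:],-.03]:
    k=pv+.07*(-np.cos(th)*u+np.sin(th)*v); print(round(th,2),np.round(R.T@np.r_[k-p[:2],0]/.03,2)[:2])
E
python3 arc.py .4911 .1004 -4.93 .066
```

```text
th0 1.222547768440422 r 0.06956019019393543 F [0.4 2.4 0.6] g 0.20019343291251368 z 0.06788450427427845
1.09 [ 0.18 -0.26]
0.95 [ 0.31 -0.55]
0.82 [ 0.4  -0.85]
0.68 [ 0.45 -1.16]
0.54 [ 0.46 -1.48]
0.41 [ 0.42 -1.8 ]
0.27 [ 0.34 -2.1 ]
0.14 [ 0.22 -2.4 ]
0.0 [ 0.06 -2.67]
-0.03 [ 0.02 -2.73]
```

>>> move_arm(dp=[[0.18,-0.26,0],[0.31,-0.55,0],[0.4,-0.85,0],[0.45,-1.16,0],[0.46,-1.48,0]], turn=[0,0,0,0,0], jaw=[-1,-1,-1,-1,-1])

```text
time: 11.95
position: [0.4997, 0.1356, 0.068]
tool_rot: [1.046, 2.962, 0.001]
ft_force: [-0.1, 3.0, -0.0]
grip_width: 0.203
```

>>> move_arm(dp=[[-0.04,-0.32,0],[-0.12,-0.62,0],[-0.24,-0.92,0],[-0.4,-1.19,0],[-0.44,-1.25,0]], turn=[0,0,0,0,0], jaw=[-1,-1,-1,-1,-1])

```text
time: 12.45
position: [0.4872, 0.0994, 0.0681]
tool_rot: [1.049, 2.961, 0.008]
ft_force: [1.9, 10.8, -1.3]
grip_width: 0.199
```

>>> move_arm(dp=[[0,0,0],[0,0,0],[0,0,0]], turn=[0,0,0], jaw=[-1,-1,-1])

```text
time: 12.75
position: [0.4872, 0.0995, 0.068]
tool_rot: [1.047, 2.962, 0.005]
ft_force: [0.4, 7.4, -0.1]
grip_width: 0.206
```

```bash
python3 arc.py .4911 .1004 -4.93 .066 | head -1
```

```text
th0 -0.0179125306225632 r 0.06981669936034424 F [ 0.4  7.4 -0.1] g 0.20592547793627164 z 0.06804431935269539
```

Shut against its stop (7 N). Next I'll release, lift, and go to the long head.

>>> move_arm(dp=[[0,0,0],[0,0,0],[0,0,0],[0,0,0]], turn=[0,0,0,0], jaw=[0,0,0,0])

```text
time: 13.15
position: [0.4866, 0.0965, 0.0674]
tool_rot: [-1.05, -2.961, 0.002]
ft_force: [0.4, -0.6, -0.2]
grip_width: 0.459
```

>>> move_arm(dp=[[0,0,-0.3],[0,0,-1],[0,0,-2],[0,0,-3],[0,0,-3]], turn=[0,0,0,0,0], jaw=[0,0,0,0.5,1])

```text
time: 13.65
position: [0.4898, 0.0982, 0.1627]
tool_rot: [1.046, 2.955, 0.008]
ft_force: [1.2, -0.4, 0.6]
grip_width: 0.607
```

```bash
python3 go.py .4932 -.1033 .15 -10.9
```

```text
t 13.65 pos [0.4898 0.0982 0.1627] yaw -38.99 F [ 1.2 -0.4  0.6] g 0.607
dp [-4.31 -5.15  0.4 ] turn -5.62
```

>>> move_arm(dp=[[-0.9,-1.1,0],[-1.8,-2.2,0],[-2.7,-3.3,0],[-3.6,-4.3,0],[-4.31,-5.12,0.3]], turn=[-1.2,-2.4,-3.6,-4.8,-5.62], jaw=[1,1,1,1,1])

```text
time: 14.15
position: [0.4911, -0.1059, 0.1497]
tool_rot: [0.294, 3.125, -0.0]
ft_force: [1.0, 0.1, 0.0]
grip_width: 0.984
```

>>> move_arm(dp=[[0,0,0],[0,0,0],[0,0,0],[0,0,0],[0,0,0]], turn=[0,0,0,0,0], jaw=[1,1,1,1,1])

```text
time: 14.65
position: [0.491, -0.1018, 0.1488]
tool_rot: [0.294, 3.128, 0.0]
ft_force: [0.3, -0.3, -0.4]
grip_width: 0.999
```

```bash
python3 go.py .4932 -.1033 .022 -10.9
```

```text
t 14.65 pos [ 0.491  -0.1018  0.1488] yaw -10.75 F [ 0.3 -0.3 -0.4] g 0.999
dp [-0.08 -0.04  4.23] turn 0.03
```

>>> move_arm(dp=[[-0.06,-0.03,1.2],[-0.06,-0.03,2.4],[-0.06,-0.03,3.4],[-0.06,-0.03,4.0],[-0.06,-0.03,4.23]], turn=[0,0,0,0,0], jaw=[1,1,1,1,1])

```text
time: 15.15
position: [0.4909, -0.1033, 0.02]
tool_rot: [-0.295, -3.124, 0.0]
ft_force: [-0.1, -0.0, -0.2]
grip_width: 0.999
```

>>> move_arm(dp=[[0,0,0],[0,0,0],[0,0,0],[0,0,0],[0,0,0]], turn=[0,0,0,0,0], jaw=[1,1,1,1,1])

```text
time: 15.65
position: [0.4929, -0.1041, 0.0225]
tool_rot: [0.297, 3.126, 0.001]
ft_force: [0.4, -0.2, 0.9]
grip_width: 1.001
```

```bash
python3 go.py .4932 -.1033 .022 -10.9
```

```text
t 15.65 pos [ 0.4929 -0.1041  0.0225] yaw -10.85 F [ 0.4 -0.2  0.9] g 1.001
dp [-0.    0.03  0.02] turn 0.01
```

>>> move_arm(dp=[[0,0,0],[0,0,0],[0,0,0],[0,0,0],[0,0,0]], turn=[0,0,0,0,0], jaw=[-1,-1,-1,-1,-1], grip_force=40)

```text
time: 16.15
position: [0.4923, -0.1042, 0.0218]
tool_rot: [-0.297, -3.127, -0.0]
ft_force: [1.0, 0.3, 0.2]
grip_width: 0.627
```

>>> move_arm(dp=[[0,0,0],[0,0,0],[0,0,0],[0,0,0],[0,0,0]], turn=[0,0,0,0,0], jaw=[-1,-1,-1,-1,-1])

```text
time: 16.65
position: [0.4924, -0.1041, 0.0219]
tool_rot: [0.297, 3.127, 0.0]
ft_force: [0.7, 0.2, 0.3]
grip_width: 0.291
```

>>> move_arm(dp=[[0,0,-0.5],[0,0,-1.2],[0,0,-2.2],[0,0,-3.2],[0,0,-4.0]], turn=[0,0,0,0,0], jaw=[-1,-1,-1,-1,-1])

```text
time: 17.15
position: [0.4922, -0.1043, 0.1431]
tool_rot: [0.298, 3.127, 0.0]
ft_force: [-0.1, 0.1, -2.5]
grip_width: 0.294
```

```bash
python3 go.py .474 -.2902 .142 1.64
```

```text
t 17.15 pos [ 0.4922 -0.1043  0.1431] yaw -10.87 F [-0.1  0.1 -2.5] g 0.294
dp [-0.57 -6.2   0.03] turn -2.5
```

>>> move_arm(dp=[[-0.15,-1.5,0],[-0.3,-3,0],[-0.4,-4.5,0],[-0.5,-5.7,0],[-0.56,-6.2,0]], turn=[-0.6,-1.2,-1.8,-2.3,-2.5], jaw=[-1,-1,-1,-1,-1])

```text
time: 17.65
position: [0.4716, -0.2946, 0.1416]
tool_rot: [0.038, -3.14, 0.003]
ft_force: [-0.2, -0.6, -2.5]
grip_width: 0.299
```

>>> move_arm(dp=[[0,0,0],[0,0,0],[0,0,0],[0,0,0],[0,0,0]], turn=[0,0,0,0,0], jaw=[-1,-1,-1,-1,-1])

```text
time: 18.15
position: [0.4743, -0.2888, 0.1418]
tool_rot: [-0.048, 3.141, 0.001]
ft_force: [1.1, -1.0, -2.1]
grip_width: 0.294
```

```bash
python3 go.py .4739 -.2902 .06 1.64
```

```text
t 18.15 pos [ 0.4743 -0.2888  0.1418] yaw -358.26 F [ 1.1 -1.  -2.1] g 0.294
dp [ 0.01 -0.05  2.73] turn 0.02
```

>>> move_arm(dp=[[0,0,0.8],[0,0,1.6],[0,0,2.2],[0,0,2.6],[0,0,2.73]], turn=[0,0,0,0,0], jaw=[-1,-1,-1,-1,-1])

```text
time: 18.65
position: [0.4733, -0.2892, 0.0588]
tool_rot: [0.046, -3.139, -0.001]
ft_force: [-0.9, 0.7, -2.7]
grip_width: 0.298
```

>>> move_arm(dp=[[0,0,0],[0,0,0],[0,0,0],[0,0,0],[0,0,0]], turn=[0,0,0,0,0], jaw=[-1,-1,-1,-1,-1])

```text
time: 19.15
position: [0.4741, -0.2901, 0.0604]
tool_rot: [-0.045, 3.14, -0.0]
ft_force: [0.1, 0.6, -1.9]
grip_width: 0.29
```

```bash
python3 go.py .4739 -.2902 .03 1.64
```

```text
t 19.15 pos [ 0.4741 -0.2901  0.0604] yaw -358.36 F [ 0.1  0.6 -1.9] g 0.29
dp [ 0.01 -0.    1.01] turn 0.0
```

>>> move_arm(dp=[[0,0,0.2],[0,0,0.4],[0,0,0.55],[0,0,0.7],[0,0,0.8]], turn=[0,0,0,0,0], jaw=[-1,-1,-1,-1,-1])

```text
time: 19.65
position: [0.4735, -0.2899, 0.0352]
tool_rot: [0.045, -3.14, -0.0]
ft_force: [0.9, 0.4, -2.7]
grip_width: 0.294
```

>>> move_arm(dp=[[0,0,0.08],[0,0,0.16],[0,0,0.22],[0,0,0.22],[0,0,0.22]], turn=[0,0,0,0,0], jaw=[-1,-1,-1,-1,-1])

```text
time: 20.15
position: [0.4739, -0.29, 0.0299]
tool_rot: [-0.045, 3.141, 0.001]
ft_force: [-2.7, 1.7, 3.2]
grip_width: 0.294
```

```bash
python3 go.py .4739 -.2902 .03 1.64
```

```text
t 20.15 pos [ 0.4739 -0.29    0.0299] yaw -358.36 F [-2.7  1.7  3.2] g 0.294
dp [ 0.   -0.01 -0.  ] turn -0.0
```

>>> move_arm(dp=[[0,0,0],[0,0,0],[0,0,0],[0,0,0],[0,0,0]], turn=[0,0,0,0,0], jaw=[0.5,0.5,0.5,0.5,0.5])

```text
time: 20.65
position: [0.4739, -0.29, 0.0293]
tool_rot: [-0.045, 3.141, -0.0]
ft_force: [-0.2, -0.1, 1.4]
grip_width: 0.664
```

>>> move_arm(dp=[[0,0,-0.3],[0,0,-1],[0,0,-2],[0,0,-3],[0,0,-4]], turn=[0,0,0,0,0], jaw=[0.5,0.5,0.5,0.5,0.5])

```text
time: 21.15
position: [0.4737, -0.2902, 0.1512]
tool_rot: [-0.044, 3.141, -0.0]
ft_force: [0.3, 0.5, -0.5]
grip_width: 0.75
```

```bash
python3 go.py .5356 -.2214 .115 -35
```

```text
t 21.15 pos [ 0.4737 -0.2902  0.1512] yaw -358.39 F [ 0.3  0.5 -0.5] g 0.75
dp [-2.13  2.23  1.21] turn 7.32
```

>>> move_arm(dp=[[-0.5,0.5,0],[-1,1,0],[-1.5,1.5,0],[-2,2,0],[-2.13,2.23,0]], turn=[1.5,3,4.5,6,7.32], jaw=[0.5,0.5,0.5,0.5,0.5])

```text
time: 21.65
position: [0.5377, -0.219, 0.1499]
tool_rot: [0.946, 2.995, 0.001]
ft_force: [-0.1, -0.3, -0.1]
grip_width: 0.75
```

>>> move_arm(dp=[[0,0,0.6],[0,0,1.2],[0,0,1.2],[0,0,1.2],[0,0,1.2]], turn=[0,0,0,0,0], jaw=[0.5,0.5,0.5,0.5,0.5])

```text
time: 22.15
position: [0.5364, -0.2218, 0.1146]
tool_rot: [0.944, 2.995, 0.0]
ft_force: [0.1, 0.3, -0.4]
grip_width: 0.749
```

```bash
python3 go.py .5356 -.2214 .069 -35
python3 - <<'E'
from h import *
im=ctrl.get_image("side");cv2.imwrite("pics/lev2.png",cv2.resize(im[180:470,220:500],None,fx=2,fy=2,interpolation=cv2.INTER_CUBIC)[:,:,::-1])
E
```

```text
t 22.15 pos [ 0.5364 -0.2218  0.1146] yaw -34.98 F [ 0.1  0.3 -0.4] g 0.749
dp [ 0.03 -0.01  1.52] turn 0.0
```

View pics/lev2.png

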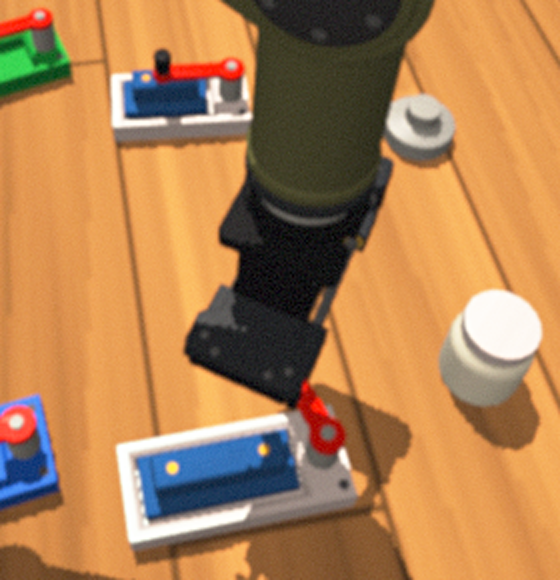

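The short lever is shut over its head (crop 200,70) and the long head is seated (220,475). The long knob is hidden behind the gripper, just above the arm at (312,400), which agrees with the estimate.

>>> move_arm(dp=[[0,0,0.3],[0,0,0.7],[0,0,1.1],[0,0,1.4],[0,0,1.53]], turn=[0,0,0,0,0], jaw=[0.5,0.5,0.5,0.5,0.5])

```text
time: 22.7
position: [0.5347, -0.221, 0.0656]
tool_rot: [-0.943, -2.994, 0.001]
ft_force: [-0.2, 0.3, 0.2]
grip_width: 0.748
```

>>> move_arm(dp=[[0,0,0],[0,0,0],[0,0,0],[0,0,0],[0,0,0]], turn=[0,0,0,0,0], jaw=[-1,-1,-1,-1,-1], grip_force=8)

```text
time: 23.2
position: [0.536, -0.2214, 0.0678]
tool_rot: [0.943, 2.996, 0.0]
ft_force: [0.2, -0.1, 0.5]
grip_width: 0.383
```

>>> move_arm(dp=[[0,0,0],[0,0,0],[0,0,0],[0,0,0],[0,0,0]], turn=[0,0,0,0,0], jaw=[-1,-1,-1,-1,-1])

```text
time: 23.7
position: [0.5359, -0.2209, 0.0675]
tool_rot: [-0.943, -2.997, -0.001]
ft_force: [-0.1, 1.7, 1.4]
grip_width: 0.199
```

```bash
python3 arc.py .4755 -.2902 1.64 .082
```

```text
th0 1.2874195900754366 r 0.07037478172528636 F [-0.1  1.7  1.4] g 0.19935908948502792 z 0.06752634927532492
1.14 [ 0.17 -0.29]
1.0 [ 0.31 -0.59]
0.86 [ 0.41 -0.91]
0.72 [ 0.46 -1.24]
0.57 [ 0.46 -1.57]
0.43 [ 0.41 -1.9 ]
0.29 [ 0.32 -2.22]
0.14 [ 0.18 -2.53]
0.0 [ 0.   -2.81]
-0.03 [-0.04 -2.86]
```

>>> move_arm(dp=[[0.17,-0.29,0],[0.31,-0.59,0],[0.41,-0.91,0],[0.46,-1.24,0],[0.46,-1.57,0]], turn=[0,0,0,0,0], jaw=[-1,-1,-1,-1,-1])

```text
time: 24.2
position: [0.4968, -0.2515, 0.0672]
tool_rot: [-0.942, -2.996, -0.002]
ft_force: [-0.7, 3.5, -0.5]
grip_width: 0.199
```

>>> move_arm(dp=[[-0.05,-0.33,0],[-0.14,-0.65,0],[-0.28,-0.96,0],[-0.46,-1.24,0],[-0.5,-1.29,0]], turn=[0,0,0,0,0], jaw=[-1,-1,-1,-1,-1])

```text
time: 24.7
position: [0.4876, -0.2905, 0.0673]
tool_rot: [-0.943, -2.994, -0.007]
ft_force: [-1.2, 11.6, 6.7]
grip_width: 0.202
```

>>> move_arm(dp=[[0,0,0],[0,0,0],[0,0,0]], turn=[0,0,0], jaw=[-1,-1,-1])

```text
time: 25.0
position: [0.4875, -0.2904, 0.0673]
tool_rot: [-0.942, -2.994, -0.006]
ft_force: [-1.8, 8.3, 5.1]
grip_width: 0.2
```

```bash
python3 arc.py .4755 -.2902 1.64 .082 | head -1
```

```text
th0 -0.008355874701758558 r 0.06998908621171121 F [-1.8  8.3  5.1] g 0.19991156437309757 z 0.06734443484806968
```

Shut. I'll release, lift, and move clear (back toward the base and up) for a final look.

>>> move_arm(dp=[[0,0,0],[0,0,0],[0,0,0],[0,0,0]], turn=[0,0,0,0], jaw=[0,0,0,0])

```text
time: 25.4
position: [0.4874, -0.2936, 0.0675]
tool_rot: [0.945, 2.995, -0.002]
ft_force: [0.9, 0.1, 0.6]
grip_width: 0.455
```

>>> move_arm(dp=[[0,0,-0.3],[0,0,-1],[0,0,-2],[0,0,-3.5],[0,0,-4.5]], turn=[0,0,0,0,0], jaw=[0,0,0,0,0])

```text
time: 25.9
position: [0.4881, -0.2935, 0.2059]
tool_rot: [0.944, 2.993, -0.001]
ft_force: [1.1, -0.9, 0.4]
grip_width: 0.501
```

```bash
python3 go.py .48 0 .2 -35
```

```text
t 25.9 pos [ 0.4881 -0.2935  0.2059] yaw -35.01 F [ 1.1 -0.9  0.4] g 0.501
dp [5.83 7.86 0.18] turn -0.0
```

>>> move_arm(dp=[[0.8,1.1,0],[1.6,2.2,0],[2.4,3.3,0],[3.2,4.4,0],[4,5.5,0]], turn=[0,0,0,0,0], jaw=[0,0,0,0,0])

```text
time: 26.4
position: [0.4838, -0.0872, 0.2034]
tool_rot: [0.944, 2.994, 0.001]
ft_force: [-0.1, -0.1, 0.7]
grip_width: 0.498
```

>>> move_arm(dp=[[0,0,0],[0,0,0],[0,0,0],[0,0,0],[0,0,0]], turn=[0,0,0,0,0], jaw=[0,0,0,0,0])

```text
time: 26.9
position: [0.4837, -0.0897, 0.2025]
tool_rot: [0.947, 2.995, -0.0]
ft_force: [0.5, -0.9, 0.2]
grip_width: 0.498
```

Run:
```python
from h import *
ims={c:ctrl.get_image(c) for c in("top","side")}
for n,L,d,o in(("long",.12,[.4755,-.2902,.0286],.082),("short",.088,[.4911,.1004,-.086],.066)):
    lev=[box(o-.09,o+.015,.03,.05,.095)]
    print(n,[np.round(fit(ims,"blue",HEAD(L)[1:]+[box(-L/2,L/2,.046,.016,.02)],d,z=.008,cams=(c,),ign=lev)[0]-d,4) for c in("top","side")])
    u=np.array([np.cos(d[2]),np.sin(d[2])]);
    for c in ims:
        for k in(-.05,0,.05,.12):  # predicted knob centres for lever angle
            v=np.array([-u[1],u[0]]);P=np.r_[np.array(d[:2])+o*u+.07*(-np.cos(k)*u+np.sin(k)*v),.089]
            print(c,k,np.round(proj(c,P)[0],1),end=" ")
        print()
o=np.hstack([cv2.resize(ims["top"][100:310,200:500],(399,280)),cv2.resize(ims["side"][150:470,200:500],(399,426))[:280*0+426][:, :][-280:]])
t=ims["top"][100:310,200:500];s=ims["side"][150:470,200:500]
o=np.zeros((560,800,3),np.uint8);o[:280,:400]=cv2.resize(t,(400,280),interpolation=cv2.INTER_CUBIC);o[:427,400:]=cv2.resize(s,(400,427),interpolation=cv2.INTER_CUBIC)
cv2.imwrite("pics/final.png",o[:,:,::-1])
```

```text
long [array([ 0.0578, -0.0871,  0.3333]), array([-0.0132, -0.0012, -0.0151])]
top -0.05 [479.4 250.1] top 0 [477.6 250.2] top 0.05 [475.7 250.2] top 0.12 [473.2 250.1] 
side -0.05 [338.8 401. ] side 0 [338.2 398.6] side 0.05 [337.8 396.2] side 0.12 [337.3 392.9] 
short [array([-0.0127, -0.0116, -0.0471]), array([-0.0268, -0.0213, -0.1392])]
top -0.05 [272.1 252.2] top 0 [270.2 252.1] top 0.05 [268.3 251.9] top 0.12 [265.7 251.4] 
side -0.05 [300.9 207.3] side 0 [300.8 206. ] side 0.05 [300.7 204.8] side 0.12 [300.8 203. ]
```

View pics/final.png

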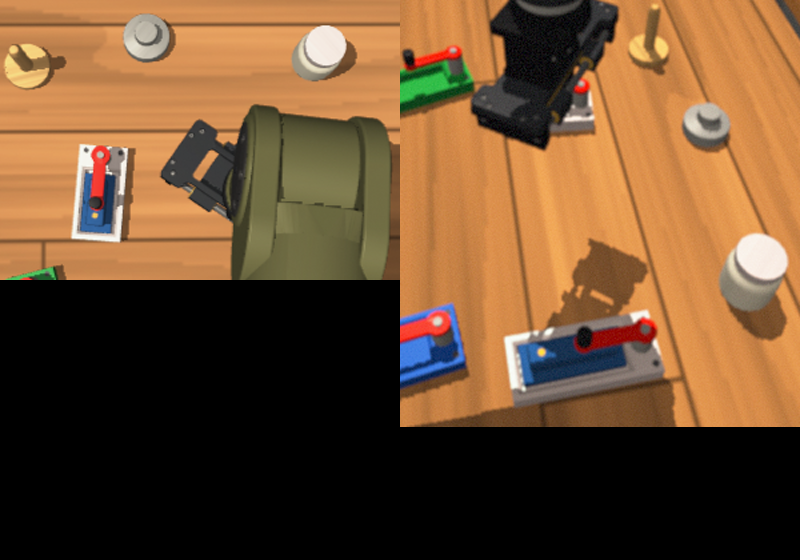

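Both levers are shut over seated heads, and the bystanders stand where they were. The knobs appear at (272,252) in the top view and (338,400) in the side view, which matches a lever angle of about 0 to -0.04 rad. Handing in.

```bash
python3 -c "
from bench import ctrl
print(ctrl.close_job())"
```

```text
the job is handed in; nothing more can be done
None
```

Both brush heads are down in their own aluminium docks with the red levers swung shut over them, and the job is handed in at about 27 s. No verdict is reported.

- **Heads:** I gripped each head by its rib. Both went in without jamming and met the pocket floor with 3–4 N at the expected height (TCP 30 mm). The close pictures showed both seated flat.
- **Levers:** I closed each one by its knob along its arc until it met the stop, at about -0.02 rad (short) and -0.01 rad (long). The knob pixels in the last pictures agree, at about 0 to -0.04 rad.
- **Bystanders:** The jar, weight and peg look unmoved in the pictures, and the arm ended well clear at 0.20 m height.
- **Check that failed:** My last automatic model fit of the seated heads gave unusable numbers, because the arm and levers hid parts of them. The final seating therefore rests on the pictures, the contact height and force, and the levers closing freely.

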